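Rotate the tins in the sliding-door pantry chest

TASK

Slide open the clear door over the compartment that holds the red tin, tucking it past the other door as far as it goes, and pull that older red tin along its blue strip right up against the front wall, the one nearest the robot. Then set down (do not drop) the new red tin from the worktop straight behind it on the same strip, upright, and leave that door open so I can check the row. Leave the green tins and everything else on the worktop where they are.

Things in the scene. Friction and masses are not known exactly. Their poses are not given: they have to be found in the camera images.
- chest: Low light-wood chest fixed on the worktop, two clear sliding doors as its top; 204 (x) x 464 (y) x 126 mm high. Origin: centre of underside; x away from the robot (front wall at -x), y to its left, z up. Walls 12 mm, inner faces x = +-90, y = +-220 mm, inner floor z = 12 mm. A 10 mm divider at y = 0, top z = 106 mm, makes a left (+y) and a right (-y) compartment
- left_strip (a point): middle of the blue strip painted on the left compartment's floor: 70 mm wide, running along the chest's x from wall to wall, centred on the chest's y = +140 mm. On it a tin touching the front wall has its centre at the chest's x = -59 mm, touching the back wall +59 mm. Axes as the chest's
- right_strip (a point): the same in the right compartment, centred on the chest's y = -140 mm. One strip carries the red tin, the other a green one
- left_door (a joint): left clear door, 176 x 225 x 5 mm, lower track (underside z = 112 mm in the chest), m: 0 shut, covering the chest's y = -5 to 220 mm; grows as it slides to the chest's -y, under the right door; stop at 0.16 (left compartment then clear from y = 60 to 220). Starts up to 0.03 ajar. Moves with about 1.5 N plus slight damping and stays where left
- right_door (a joint): right clear door, same size, upper track (underside z = 121, top 126 mm), m: 0 shut, covering the chest's y = -220 to 5 mm; grows as it slides to the chest's +y, over the left door; stop at 0.16 (right compartment then clear from y = -220 to -60). Starts up to 0.03 ajar. Moves as the left door does
- left_handle (a point): middle of the top edge of the left door's upright black handle blade: 70 mm long in the chest's x, 12 mm thick in y, standing 50 mm above the lower door (top 167 mm above the chest's origin); at the chest's y = +205 mm when shut. Axes as the chest's
- right_handle (a point): the same on the right door: blade 70 mm long in x, 12 mm thick, standing 41 mm above the upper door (top 167 mm above the chest's origin); at the chest's y = -205 mm when shut. Axes as the chest's
- old_tin: older red tin with a white band and red lid, in one of the chest's compartments, in the middle or the back of its strip: 62 mm diameter, 95 mm tall, about 0.35 kg, rigid, upright; origin at the centre of its underside, z up, yaw means nothing
- new_tin: new red tin with a white band and red lid, standing on the worktop left of the chest: 62 mm diameter, 95 mm tall, about 0.35 kg, rigid, upright; origin at the centre of its underside, z up, yaw means nothing
- other_tin: green tin with a green lid, in the chest's other compartment, to be left alone: 62 mm diameter, 95 mm tall, about 0.35 kg, rigid, upright; origin at the centre of its underside, z up, yaw means nothing
- spare_tin: green tin with a green lid, on the worktop left of the chest, to be left alone: 62 mm diameter, 95 mm tall, about 0.35 kg, rigid, upright; origin at the centre of its underside, z up, yaw means nothing
- mug: blue mug, 80 mm wide, 90 mm high, right of the chest; origin at the centre of its underside
- jar: glass jar with white lid, 72 mm wide, 110 mm tall, right of the chest; origin at the centre of its underside

How it is judged:
By the outcome, as a careful person would: the job done as asked, in the order asked, and still so for the second after the job is handed in, with the robot touching nothing.
It also fails if it takes over 64 s, if anything falls off the work surface, if the arm or the gripper's body presses on something with over 40 N, if the wrist force passes 120 N, or if a joint passes its speed limit or range.

ROBOT

A 6-joint arm with a two-finger parallel gripper is mounted at the origin on the work surface. World frame = base frame: x ahead of the robot, y to its left, z up, the work surface at z = 0. Lengths are in m, angles in rad, forces in N, time in s.
With the tool pointing down it reaches from about 0.35 to 0.925 m from the base axis. Payload 6.4 kg.
Tool frame: the origin (TCP) lies at the very end of the fingers, on their centre line; the grasp point (between the pads) lies 19 mm behind it; z points along the fingers, y is the line along which they close (so a half turn about z gives the same grasp; the last joint's range is limited). The gripper opens to 94 mm and grips with 3 to 60 N. Pads are 16 mm wide; open, the fingers measure 119 mm over their backs; the gripper's body (75 mm by 177 mm) begins 78 mm behind the grasp point.
Start: joints at [1.038, 0.245, 1.558, -0, 1.339, -0.174], TCP at [0.228, 0.609, 0.205] pointing down, gripper open.
Joint ranges: [-3.13, 3.13], [-1.02, 2.26], [0.13, 2.54], [-0.95, 4.09], [0.21, 2.88], [-2.74, 2.74]. Speed limits (rad/s): [2.57, 2.57, 3.14, 3.14, 3.14, 3.14].

INTERFACE

Orientations are given as a rotation vector (axis times angle).
In Python, from workcell import * gives the robot as it stands.
- The arm moves only by the tool carry_out, never from a script. Its argument "rows" is a list of rows, each a list of 5 numbers: the shift along the tool's x, y, z in mm, then the turn about the tool's z in rad, then the opening, from -1 (shut) to 1 (fully open). A call has 1 to 8 rows; each row is the pose to reach, as a shift and turn from the pose commanded when the call began, along the tool's axes at that moment; what a row does not reach only later rows make up. A row lasts 1/12 s, in which the tool goes at most 41.7 mm and 7.16 degrees, less where a joint would pass 70% of its speed; a pose out of reach is approached as far as the arm can. A call with a gripper value outside its range is refused whole. The fingers move at their own pace and stop on an object; "squeeze" is the grip in N (left out, the last holds). Time passes only in rows, so rows that repeat a pose let the fingers close. It gives the time, the measured TCP pose, the force, the opening and the grip force at its end, in the units of the state.
- read_state(): the state, without advancing time (a new reading comes with each control period).
- camera(name): name is "scene" or "top" or "wrist"; returns the picture (384x512x3 uint8, red, green, blue); there is no depth.
- camera_params(name): a dict with "fx", "fy", "cx", "cy" (pixels), "k1" (the pictures are not rectified: a ray, as slopes to the right and down, at radius r is drawn at 1 + k1 r^2 times it, then the intrinsics apply), "rvec" (rotation vector, rad) and "tvec" (3), from world to camera coordinates, as OpenCV has them. Camera axes: x right, y down, z forward; pixel columns grow to the right and rows downward; lengths in m; the calibration is good to about 2 mm. A picture is of the moment at which its call begins: read the wrist's pose just before it. camera_params takes no time and is no camera call; for the wrist camera it gives the pose at the moment of the call.
- job_done(): hands the job in; it is judged then, once.
Trained networks look in the newest picture that a camera, given by its name, has taken for a name from the list of things; names that differ only in an ending like _2 or _b are one class to them, and where a whole thing is asked for, a point or a joint stands for the part that bears it (a point fixed in the world has none). Each returns a list of dicts, best first, with "confidence" (0 to 1); they miss things now and then, are a little off and sometimes report something else, mostly with a low value. They report only what shows in the picture. A call takes as long as a camera call.
- outline_of(camera, thing): "mask" (384x512 bool, what is visible of it) and "box" ([left, top, right, bottom] in pixels, round what is visible of it).
- mark_of(camera, thing): "point" ([column, row] in pixels: a listed point, or the origin of a listed thing).
The state is a dict: "time_s": time; "q": joint angles; "joint_velocities": joint speeds; "joint_torque": joint torques, N m; "tool_pos": TCP position; "tcp_rot": TCP orientation; "contact_force": force on the tool from outside, world axes, zero at the start; "torque": the same for the moment, N m; "gripper_width": opening from 0.0 (shut) to 1.0 (fully open); "finger_force": force on a finger pad.
Only numpy, scipy, OpenCV 4.12 (cv2) and the standard library are available. Lean on these libraries where they do the work, as an engineer would, in place of code of your own. Each camera call takes 0.05 s, during which the arm holds its last target. There are 200 camera calls.

## Working session

There is one attempt and no reset: what is moved stays moved. The work goes in short steps, Python scripts to look and compute and a tool call to move; the robot and the scene stay as the last step left them, time stands still between calls to the robot, and variables do not carry over. Pictures are saved under pics/ and viewed, at most 10 in all, crops included, and the job is handed in when it is done.

Besides the shell and the picture viewer there is one more tool, called after "Call:" by a JSON object that holds its "fn" and its "kwargs", one argument or row to a line. carry_out: Moves the arm, as the interface text tells. Its arguments: {"type":"object","properties":{"rows":{"type":"array","items":{"type":"array","items":{"type":"number"}}},"squeeze":{"type":"number"}},"required":["rows"]}

```bash
mkdir -p pics
cat > h.py <<'E'
from workcell import *
import numpy as np, cv2
from scipy.spatial.transform import Rotation as R
def ray(c,p,P=None):
    P=P or camera_params(c)
    K=np.array([[P['fx'],0,P['cx']],[0,P['fy'],P['cy']],[0,0,1.]])
    n=cv2.undistortPoints(np.array([[p]],float),K,np.array([P['k1'],0,0,0.]))[0,0]
    M=R.from_rotvec(P['rvec']).as_matrix(); 
    return -M.T@np.array(P['tvec']), M.T@np.array([n[0],n[1],1])
def atz(c,p,z,P=None):
    o,d=ray(c,p,P); return o+d*(z-o[2])/d[2]
def tri(rays):
    A=np.zeros((3,3));b=np.zeros(3)
    for o,d in rays:
        d=d/np.linalg.norm(d);Q=np.eye(3)-np.outer(d,d);A+=Q;b+=Q@o
    x=np.linalg.solve(A,b)
    return x,[np.linalg.norm(np.cross(x-o,d/np.linalg.norm(d))) for o,d in rays]
def proj(c,X,P=None):
    P=P or camera_params(c)
    K=np.array([[P['fx'],0,P['cx']],[0,P['fy'],P['cy']],[0,0,1.]])
    return cv2.projectPoints(np.array(X,float).reshape(-1,3),np.array(P['rvec'],float),np.array(P['tvec'],float),K,np.array([P['k1'],0,0,0.]))[0][:,0]
E
python3 - <<'E'
from h import *
s=read_state();print(s['time_s'],s['tool_pos'],s['tcp_rot'],s['gripper_width'])
for c in ['scene','top','wrist']:
    im=camera(c);cv2.imwrite(f'pics/{c}0.png',im[:,:,::-1])
    for n in ['chest','left_strip','right_strip','left_handle','right_handle','old_tin','new_tin','other_tin','spare_tin','mug','jar']:
        print(c,n,[(np.round(m['point']).tolist(),round(m['confidence'],2)) for m in mark_of(c,n)[:3]])
a=cv2.imread('pics/scene0.png');b=cv2.imread('pics/top0.png')
cv2.imwrite('pics/both.png',cv2.resize(np.vstack([a,b]),None,fx=.78,fy=.78))
print(read_state()['time_s'])
E
```

```text
0.0 [0.22792516 0.60808847 0.20438783] [-5.60424247e-01 -3.09052512e+00  2.75203428e-03] 1.000091342007168
scene chest [([257.0, 223.0], 0.74)]
scene left_strip [([255.0, 223.0], 0.33)]
scene right_strip []
scene left_handle [([308.0, 235.0], 0.75), ([211.0, 154.0], 0.51)]
scene right_handle [([212.0, 155.0], 0.76)]
scene old_tin []
scene new_tin [([326.0, 329.0], 0.81)]
scene other_tin []
scene spare_tin [([360.0, 288.0], 0.58), ([154.0, 146.0], 0.22)]
scene mug [([191.0, 114.0], 0.61)]
scene jar [([155.0, 142.0], 0.84)]
top chest [([235.0, 176.0], 0.62)]
top left_strip []
top right_strip [([302.0, 169.0], 0.7), ([235.0, 175.0], 0.57)]
top left_handle [([167.0, 174.0], 0.84)]
top right_handle [([299.0, 169.0], 0.87), ([120.0, 196.0], 0.57)]
top old_tin []
top new_tin [([114.0, 152.0], 0.67), ([386.0, 157.0], 0.56)]
top other_tin [([236.0, 177.0], 0.54)]
top spare_tin [([119.0, 199.0], 0.6), ([114.0, 149.0], 0.45), ([297.0, 172.0], 0.19)]
top mug [([391.0, 218.0], 0.9)]
top jar [([384.0, 158.0], 0.96)]
wrist chest []
wrist left_strip []
wrist right_strip []
wrist left_handle []
wrist right_handle []
wrist old_tin []
wrist new_tin [([143.0, 357.0], 0.31)]
wrist other_tin []
wrist spare_tin [([140.0, 353.0], 0.37)]
wrist mug []
wrist jar []
1.8
```

View pics/scene0.png

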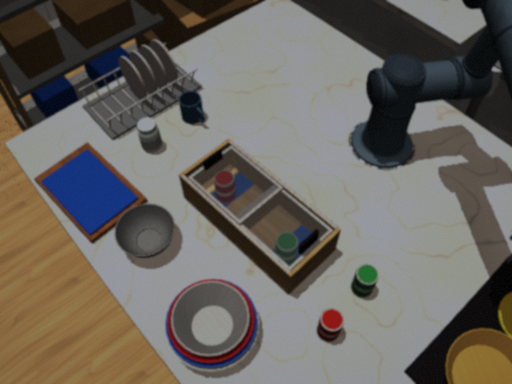

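View pics/top0.png

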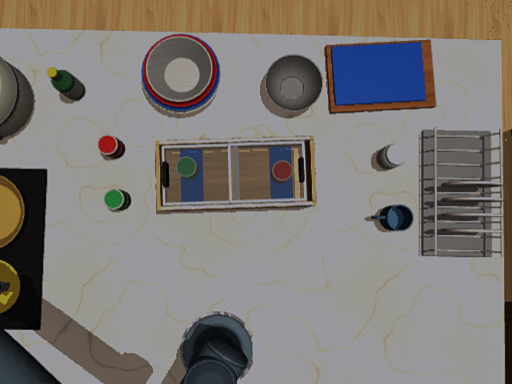

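The red tin is in the right compartment at about (282,170) in top, so the right (upper) door opens toward +y. The new tin is at (110,147), and the green spare is at (116,199). Next I fit box and cylinder silhouettes to the masks in both views.

```bash
cat >> h.py <<'E'
from scipy.optimize import minimize
def boxpts(p,hx,hy,z0,z1):
    x,y,a=p;c,s=np.cos(a),np.sin(a)
    return np.array([[x+c*u-s*v,y+s*u+c*v,z] for u in(-hx,hx) for v in(-hy,hy) for z in(z0,z1)])
def cylpts(p,r=.031,z0=0,z1=.095):
    t=np.linspace(0,2*np.pi,24)
    return np.array([[p[0]+r*np.cos(a),p[1]+r*np.sin(a),z] for a in t for z in(z0,z1)])
def fit(masks,model,p0,steps):
    P={c:camera_params(c) for c in masks}
    def cost(p):
        e=0
        for c,m in masks.items():
            h=cv2.convexHull((proj(c,model(p),P[c])*16*2+8).astype(np.float32)).astype(np.int32)
            im=np.zeros((768,1024),np.uint8);cv2.fillConvexPoly(im,h,255,shift=4)
            im=cv2.resize(im,(512,384),interpolation=cv2.INTER_AREA)/255.
            e+=np.abs(im-m).sum()/m.sum()
        return e
    S=[p0]+[np.array(p0)+np.eye(len(p0))[i]*steps[i] for i in range(len(p0))]
    r=minimize(cost,p0,method='Nelder-Mead',options=dict(initial_simplex=S,xatol=1e-4,fatol=1e-4))
    return r.x,r.fun
def masks(n,cams,pts):
    o={}
    for c in cams:
        for d in outline_of(c,n):
            u,v=np.int32(pts[c]); b=d['box']
            if b[0]-3<=u<=b[2]+3 and b[1]-3<=v<=b[3]+3: o[c]=d['mask'].astype(float);break
    return o
E
python3 - <<'E'
from h import *
camera('scene');camera('top')
m=masks('chest',['scene','top'],dict(scene=(257,223),top=(235,176)))
c0=atz('top',(235,176),.06)
box=lambda p:boxpts(p,.102,.232,0,.126)
for k in [['scene','top'],['top'],['scene']]:
    mm={c:m[c] for c in k if c in m}
    if mm: print(k,fit(mm,box,[c0[0],c0[1],.05],[.02,.02,.05]))
for n,pt in dict(new_tin=dict(scene=(330,322),top=(110,147)),spare_tin=dict(scene=(365,280),top=(116,199))).items():
    m=masks(n,['scene','top'],pt);q=atz('top',pt['top'],.06)
    for k in [['scene','top'],['top'],['scene']]:
        mm={c:m[c] for c in k if c in m}
        if mm: print(n,list(mm),fit(mm,cylpts,[q[0],q[1]],[.01,.01]))
    # height free check
    if len(m)==2:print('with height',fit(m,lambda p:cylpts(p[:2],z1=p[2]),[q[0],q[1],.09],[.01,.01,.01]))
for n,z in [('left_handle',.167),('right_handle',.167),('old_tin',.107),('other_tin',.107)]:
    rs=[]
    for c in ['scene','top']:
        for d in mark_of(c,n)[:2]:
            print(n,c,d['point'],round(d['confidence'],2),atz(c,d['point'],z).round(4))
        for d in outline_of(c,n)[:2]: print('  box',c,np.round(d['box'],1),round(d['confidence'],2))
im=cv2.imread('pics/top0.png')[125:220,145:325];a=cv2.resize(im,None,fx=4,fy=4,interpolation=cv2.INTER_CUBIC)
cv2.imwrite('pics/c1.png',cv2.convertScaleAbs(a,alpha=1.4,beta=20))
E
```

```text
['scene', 'top'] (array([ 0.53879078, -0.04679368,  0.0574707 ]), np.float64(0.0373265049379))
['top'] (array([ 0.53830818, -0.04526405,  0.05505842]), np.float64(0.016801516145491652))
['scene'] (array([ 0.54042419, -0.04723047,  0.05263298]), np.float64(0.012020126519400216))
new_tin ['scene'] (array([0.62014108, 0.33861359]), np.float64(0.04055046820839154))
new_tin ['scene'] (array([0.62014108, 0.33861359]), np.float64(0.04055046820839154))
spare_tin ['scene', 'top'] (array([0.45624424, 0.31332768]), np.float64(0.200060256065617))
spare_tin ['top'] (array([0.45499686, 0.31409261]), np.float64(0.12593563037687236))
spare_tin ['scene'] (array([0.45756763, 0.3136736 ]), np.float64(0.05615598272969776))
with height (array([0.45564151, 0.31369812, 0.08927666]), np.float64(0.1610225818150036))
left_handle scene [310.5, 235.7] 0.77 [0.5223 0.1534 0.167 ]
left_handle scene [193.7, 116.6] 0.29 [ 0.4964 -0.3957  0.167 ]
  box scene [241.5 187.  332.8 268.5] 0.75
left_handle top [167.1, 171.8] 0.71 [0.5303 0.1462 0.167 ]
  box top [162.6 143.5 228.1 205.9] 0.71
right_handle scene [210.0, 155.8] 0.95 [ 0.5553 -0.2363  0.167 ]
  box scene [185.9 145.7 282.1 224.5] 0.64
  box scene [243.3 191.6 336.5 270. ] 0.55
right_handle top [296.1, 169.6] 0.62 [ 0.5445 -0.2182  0.167 ]
  box top [101.6 187.3 130.5 210.6] 0.42
  box top [ 94.5 136.9 123.3 159.9] 0.41
old_tin top [164.7, 171.4] 0.39 [0.5373 0.1631 0.107 ]
  box top [ 96.2 135.1 126.3 157.2] 0.6
```

View pics/c1.png

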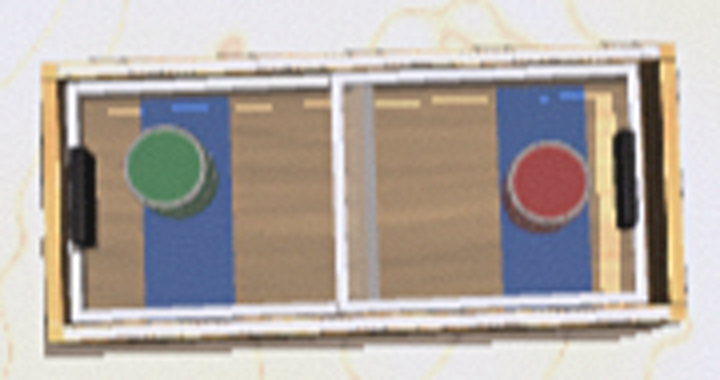

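The crop shows the red lid at about top pixel (282,170), the right handle at (301.5,169.5) and the green tin under the left door. I'll triangulate these.

```bash
cat >> h.py <<'E'
C0=np.array([.5393,-.0462]);YAW=.055
def ch(X):
    d=np.array(X[:2])-C0;c,s=np.cos(YAW),np.sin(YAW);return np.array([c*d[0]+s*d[1],-s*d[0]+c*d[1]])
def wo(x,y):
    c,s=np.cos(YAW),np.sin(YAW);return C0+np.array([c*x-s*y,s*x+c*y])
def blob(im,box,f):
    x0,y0,x1,y1=box;s=im[y0:y1,x0:x1].astype(int);m=f(s).astype(np.uint8)
    n,l,st,ce=cv2.connectedComponentsWithStats(m);k=1+np.argmax(st[1:,4]);return ce[k]+[x0,y0],st[k]
E
python3 - <<'E'
from h import *
S=camera('scene');T=camera('top')
red=lambda s:(s[...,0]>1.8*s[...,1])&(s[...,0]>90)
blk=lambda s:s.max(-1)<45
for n,bs,bt,f in [('new',(315,305,345,330),(95,130,128,163),red),('old',(210,160,240,185),(268,155,298,185),red),('rh',(195,140,232,175),(297,155,305,185),blk),('lh',(295,225,322,255),(160,160,170,190),blk)]:
    a,sa=blob(S,bs,f);b,sb=blob(T,bt,f)
    x,e=tri([ray('scene',a),ray('top',b)])
    print(n,a.round(1),sa,b.round(1),sb,x.round(4),np.round(e,4),'chest',ch(x).round(4),'top only',[ch(atz('top',b,z)).round(4) for z in (.095,.107,.155)])
print(ch(atz('top',(301.5,169.5),.15)))
# strip edges through floor
for u in (145+502/4,145+585/4,145+498/4): print('strip',ch(atz('top',(u,125+270/4),.012)))
for c in [(-.102,-.232),(.102,-.232),(.102,.232),(-.102,.232)]: print(proj('top',[*wo(*c),.126]).round(1),(proj('top',[*wo(*c),.126])-[145,125])*4)
E
```

```text
new [331.7 318.8] [  7   4  20  20 308] [106.7 143.9] [  3   6  18  17 244] [0.6182 0.3392 0.0941] [0.0017 0.0017] chest [0.0999 0.3805] top only [array([0.0988, 0.3816]), array([0.0967, 0.3782]), array([0.0886, 0.3648])]
old [223.7 179.2] [ 7 14 14 10 49] [281.9 170. ] [  6   7  17  17 237] [ 0.5504 -0.1833  0.0984] [0.0006 0.0006] chest [ 0.0035 -0.1375] top only [array([ 0.0035, -0.1374]), array([ 0.0022, -0.1365]), array([-0.0028, -0.1328])]
rh [212.3 159.5] [  0   4  34  27 235] [300.8 169.6] [  1   3   6  24 117] [ 0.5483 -0.2349  0.1444] [0.0013 0.0013] chest [-0.0014 -0.1889] top only [array([ 0.0028, -0.1937]), array([ 0.0016, -0.1923]), array([-0.0034, -0.1868])]
lh [308.6 241.2] [  4   4  20  25 228] [164.5 174.4] [  1   1   8  29 192] [0.5262 0.1555 0.1442] [0.002 0.002] chest [-0.002   0.2022] top only [array([0.0018, 0.2117]), array([0.0006, 0.2098]), array([-0.0043,  0.2019])]
[-0.00267958 -0.18932793]
strip [-0.05759519 -0.10520179]
strip [-0.05977348 -0.17035215]
strip [-0.05749027 -0.10206383]
[[316.6 203.9]] [[686.38724251 315.6717771 ]]
[[313.7 134.4]] [[674.66931542  37.46686353]]
[[155.  139.4]] [[40.141284   57.75452857]]
[[156.6 209.3]] [[ 46.41373757 337.25117174]]
```

```bash
cat > go.py <<'E'
# usage: go.py name_x name_y z [c|w] : target TCP, closing line along chest y; prints shift (mm), turn
import sys
from h import *
x,y,z=map(float,sys.argv[1:4]); t=wo(x,y) if sys.argv[4]=='c' else np.array([x,y])
s=read_state();M=R.from_rotvec(s['tcp_rot']).as_matrix()
d=M.T@(np.array([*t,z])-s['tool_pos'])*1000
ya=np.arctan2(M[1,1],M[0,1]);dy=(np.pi/2+YAW-ya+np.pi/2)%np.pi-np.pi/2
print('t',s['time_s'],'shift',d.round(1),'turn',round(-dy,3),'tcp chest',ch(s['tool_pos']).round(4),'z',s['tool_pos'][2].round(4),'tilt',M[2].round(3))
E
python3 go.py 0 -.188 .23 c
```

```text
t 3.1 shift [-596.8 -676.1  -24.6] turn -0.414 tcp chest [-0.2746  0.671 ] z 0.2055 tilt [-0.  0. -1.]
```

Call:
{"fn": "carry_out", "kwargs": {
  "rows": [
    [-30,-30,-25,0,1],
    [-597,-676,-25,-0.414,1],
    [-597,-676,-25,-0.414,1],
    [-597,-676,-25,-0.414,1],
    [-597,-676,-25,-0.414,1],
    [-597,-676,-25,-0.414,1],
    [-597,-676,-25,-0.414,1],
    [-597,-676,-25,-0.414,1]
  ]
}}

```text
time_s: 3.77
tool_pos: [0.3456, 0.3043, 0.2281]
tcp_rot: [-0.088, 3.14, 0.0]
contact_force: [1.3, 1.0, -0.0]
gripper_width: 1.002
finger_force: 0.0
```

```bash
python3 go.py 0 -.188 .23 c
```

```text
t 3.7667 shift [-173.6 -548.8   -1.9] turn 0.001 tcp chest [-0.1741  0.3607] z 0.2281 tilt [-0.001  0.    -1.   ]
```

Call:
{"fn": "carry_out", "kwargs": {
  "rows": [
    [-173,-549,-2,0,1],
    [-173,-549,-2,0,1],
    [-173,-549,-2,0,1],
    [-173,-549,-2,0,1],
    [-173,-549,-2,0,1],
    [-173,-549,-2,0,1],
    [-173,-549,-2,0,1],
    [-173,-549,-2,0,1]
  ]
}}

```text
time_s: 4.43
tool_pos: [0.4633, -0.008, 0.2295]
tcp_rot: [-0.086, 3.139, -0.0]
contact_force: [-0.1, -0.2, 0.3]
gripper_width: 0.997
finger_force: 0.0
```

```bash
python3 go.py 0 -.188 .23 c
```

```text
t 4.4333 shift [ -73.8 -230.3   -0.4] turn -0.0 tcp chest [-0.0738  0.0423] z 0.2295 tilt [-0.001 -0.    -1.   ]
```

Call:
{"fn": "carry_out", "kwargs": {
  "rows": [
    [-74,-230,0,0,1],
    [-74,-230,0,0,1],
    [-74,-230,0,0,1],
    [-74,-230,0,0,0.4],
    [-74,-230,0,0,0],
    [-74,-230,0,0,0],
    [-74,-230,0,0,0],
    [-74,-230,0,0,0]
  ]
}}

```text
time_s: 5.1
tool_pos: [0.5495, -0.2327, 0.2286]
tcp_rot: [0.083, -3.14, -0.001]
contact_force: [0.6, 1.5, 0.1]
gripper_width: 0.68
finger_force: 0.0
```

```bash
python3 - <<'E'
from h import *
P=camera_params('wrist');im=camera('wrist');cv2.imwrite('pics/w1.png',cv2.convertScaleAbs(im[:,:,::-1],alpha=1.4,beta=15))
for n,X in dict(rh=[*wo(0,-.188),.167],tin=[*wo(.002,-.137),.107],).items(): print(n,proj('wrist',X,P))
for d in mark_of('wrist','right_handle')[:2]: print(d['point'],d['confidence'],ch(atz('wrist',d['point'],.167,P)))
for d in outline_of('wrist','old_tin')[:2]: print(d['box'],d['confidence'])
E
python3 go.py 0 -.188 .138 c
```

```text
rh [[250.85374302 203.13024475]]
tin [[295.77965946 190.29448556]]
[247.8, 201.9] 0.82 [-0.00118248 -0.19080896]
[235.5, 106.7, 454.7, 266.2] 0.25
t 5.25 shift [-0.1 -3.7 91.1] turn 0.001 tcp chest [-1.000e-04 -1.843e-01] z 0.2291 tilt [ 0.  0. -1.]
```

View pics/w1.png

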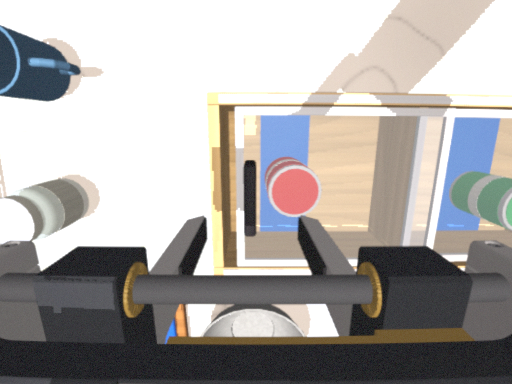

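The handle is between the fingers at (250,198), as predicted. Descending to grip it.

Call:
{"fn": "carry_out", "kwargs": {
  "rows": [
    [0,-4.5,40,0,0],
    [0,-4.5,75,0,0],
    [0,-4.5,91,0,0],
    [0,-4.5,91,0,-1],
    [0,-4.5,91,0,-1],
    [0,-4.5,91,0,-1],
    [0,-4.5,91,0,-1],
    [0,-4.5,91,0,-1]
  ],
  "squeeze": 12
}}

```text
time_s: 5.92
tool_pos: [0.5509, -0.2363, 0.1403]
tcp_rot: [-0.087, 3.137, -0.003]
contact_force: [-0.4, -0.6, -0.2]
gripper_width: 0.183
finger_force: 0.0
```

Call:
{"fn": "carry_out", "kwargs": {
  "rows": [
    [0,0,0,0,-1],
    [0,0,0,0,-1],
    [0,0,0,0,-1],
    [0,0,0,0,-1],
    [0,0,0,0,-1],
    [0,0,0,0,-1]
  ]
}}

```text
time_s: 6.42
tool_pos: [0.5507, -0.2363, 0.1399]
tcp_rot: [-0.086, 3.138, -0.002]
contact_force: [-1.0, 1.0, 6.4]
gripper_width: 0.128
finger_force: 12.0
```

```bash
python3 go.py 0 -.045 .138 c
```

```text
t 6.4167 shift [  0.9 145.4   1.7] turn 0.0 tcp chest [ 0.0009 -0.1904] z 0.1399 tilt [-0.002 -0.001 -1.   ]
```

Call:
{"fn": "carry_out", "kwargs": {
  "rows": [
    [0,25,0,0,-1],
    [0,50,0,0,-1],
    [0,75,0,0,-1],
    [0,100,0,0,-1],
    [0,120,0,0,-1],
    [0,135,0,0,-1],
    [0,140,0,0,-1],
    [0,140,0,0,-1]
  ]
}}

```text
time_s: 7.08
tool_pos: [0.5431, -0.095, 0.1398]
tcp_rot: [-0.089, 3.138, -0.001]
contact_force: [-0.1, 2.4, 6.3]
gripper_width: 0.126
finger_force: 12.0
```

Call:
{"fn": "carry_out", "kwargs": {
  "rows": [
    [0,2,0,0,-1],
    [0,4,0,0,-1],
    [0,6,0,0,-1],
    [0,6,0,0,-1]
  ]
}}

```text
time_s: 7.42
tool_pos: [0.5429, -0.0914, 0.1398]
tcp_rot: [-0.087, 3.138, -0.005]
contact_force: [-0.9, -3.7, 6.5]
gripper_width: 0.126
finger_force: 12.0
```

```bash
python3 go.py 0 -.045 .138 c
```

```text
t 7.4167 shift [1.1 0.3 1.8] turn 0.0 tcp chest [ 0.0011 -0.0453] z 0.1398 tilt [-0.003 -0.003 -1.   ]
```

Call:
{"fn": "carry_out", "kwargs": {
  "rows": [
    [0,2,0,0,-1],
    [0,4,0,0,-1],
    [0,6,0,0,-1],
    [0,6,0,0,-1]
  ]
}}

```text
time_s: 7.75
tool_pos: [0.543, -0.0911, 0.1398]
tcp_rot: [-0.088, 3.137, -0.024]
contact_force: [0.5, -23.5, -1.0]
gripper_width: 0.135
finger_force: 12.0
```

```bash
python3 go.py 0 -.045 .138 c
```

```text
t 7.75 shift [1.2 0.1 1.8] turn 0.001 tcp chest [ 0.0012 -0.0451] z 0.1398 tilt [-0.003 -0.016 -1.   ]
```

At the stop (23 N at y = -45 mm). Relaxing, releasing, and lifting.

Call:
{"fn": "carry_out", "kwargs": {
  "rows": [
    [0,-6,0,0,-1],
    [0,-7,0,0,-0.2],
    [0,-7,0,0,-0.2],
    [0,-7,0,0,-0.2],
    [0,-7,0,0,-0.2],
    [0,-7,-40,0,0.2],
    [0,-7,-70,0,0.5],
    [0,-7,-70,0,0.6]
  ]
}}

```text
time_s: 8.42
tool_pos: [0.5451, -0.0919, 0.2147]
tcp_rot: [-0.088, 3.13, -0.007]
contact_force: [0.9, 0.9, 1.2]
gripper_width: 0.575
finger_force: 0.0
```

```bash
python3 go.py .002 -.137 .21 c
```

```text
t 8.4167 shift [  1.4 -91.1   5.1] turn 0.001 tcp chest [ 0.0033 -0.0459] z 0.2147 tilt [-0.01  -0.004 -1.   ]
```

Call:
{"fn": "carry_out", "kwargs": {
  "rows": [
    [1,-40,0,0,0.9],
    [1,-75,0,0,0.9],
    [1,-91,0,0,0.9],
    [1,-91,0,0,0.9],
    [1,-91,0,0,0.9],
    [1,-91,0,0,0.9]
  ]
}}

```text
time_s: 8.92
tool_pos: [0.5456, -0.1808, 0.2074]
tcp_rot: [0.088, -3.139, -0.002]
contact_force: [0.1, 0.3, -0.2]
gripper_width: 0.946
finger_force: 0.0
```

```bash
python3 - <<'E'
from h import *
red=lambda s:(s[...,0]>1.8*s[...,1])&(s[...,0]>90)
P=camera_params('wrist');im=camera('wrist');cv2.imwrite('pics/w2.png',cv2.convertScaleAbs(im[:,:,::-1],alpha=1.4,beta=15))
print(proj('wrist',[*wo(.002,-.137),.107],P))
for d in outline_of('wrist','old_tin')[:3]: print(d['box'],d['confidence'])
T=camera('top');S=camera('scene')
a,st=blob(T,(268,155,298,185),red);b,sb=blob(S,(210,160,240,185),red);print(a,st,b,sb);x,e=tri([ray('top',a),ray('scene',b)]);print(x,e,ch(x),ch(atz('top',a,.107)))
cv2.imwrite('pics/c2.png',np.hstack([cv2.resize(I[y:y+100,x:x+180,::-1],(400,222),interpolation=cv2.INTER_CUBIC) for I,x,y in((T,145,120),(S,170,150))]))
E
python3 go.py .002 -.137 .08 c
```

```text
[[250.02945699 195.91602963]]
[221.6, 161.4, 279.1, 222.3] 0.63
[318.9, 108.7, 511.1, 275.1] 0.16
[282.33333333 176.56410256] [ 9 20 12  4 39] [220.1754386 180.9122807] [ 5 16 12  9 57]
[ 0.5424204  -0.19509493  0.06793605] [np.float64(0.01234529834071723), np.float64(0.012345298340717325)] [-0.00506941 -0.14884132] [-0.01727916 -0.13690916]
t 9.1167 shift [ -2.8  -2.2 128. ] turn 0.002 tcp chest [-0.0008 -0.1348] z 0.208 tilt [ 0.  0. -1.]
```

View pics/w2.png

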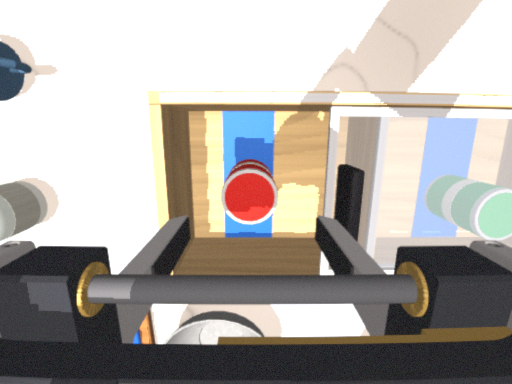

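Lid centre at about (250,196), exactly as predicted; the strip runs under it (columns 223–274) and the opened door's handle is at (348,210), clear. Descending and gripping.

Call:
{"fn": "carry_out", "kwargs": {
  "rows": [
    [-3,-2,40,0,0.9],
    [-3,-2,80,0,0.9],
    [-3,-2,110,0,0.9],
    [-3,-2,128,0,0.9],
    [-3,-2,128,0,0.9],
    [-3,-2,128,0,-1],
    [-3,-2,128,0,-1],
    [-3,-2,128,0,-1]
  ],
  "squeeze": 20
}}

```text
time_s: 9.78
tool_pos: [0.5505, -0.1845, 0.0825]
tcp_rot: [-0.087, 3.137, -0.003]
contact_force: [0.3, -0.2, -0.1]
gripper_width: 0.777
finger_force: 0.0
```

Call:
{"fn": "carry_out", "kwargs": {
  "rows": [
    [0,0,0,0,-1],
    [0,0,0,0,-1],
    [0,0,0,0,-1]
  ]
}}

```text
time_s: 10.03
tool_pos: [0.55, -0.1842, 0.0818]
tcp_rot: [-0.087, 3.138, -0.002]
contact_force: [-0.5, 1.5, 5.4]
gripper_width: 0.656
finger_force: 20.0
```

```bash
python3 go.py -.059 -.137 .08 c
```

```text
t 10.0333 shift [62.1  1.4  1.7] turn 0.0 tcp chest [ 0.0031 -0.1384] z 0.0818 tilt [-0.003 -0.001 -1.   ]
```

Call:
{"fn": "carry_out", "kwargs": {
  "rows": [
    [10,0,0,0,-1],
    [20,0,0,0,-1],
    [30,0,0,0,-1],
    [40,0,0,0,-1],
    [50,0,0,0,-1],
    [55,0,0,0,-1],
    [55,0,0,0,-1],
    [55,0,0,0,-1]
  ]
}}

```text
time_s: 10.7
tool_pos: [0.4944, -0.1878, 0.0813]
tcp_rot: [-0.086, 3.139, -0.003]
contact_force: [-1.3, -0.8, 7.0]
gripper_width: 0.653
finger_force: 20.0
```

Call:
{"fn": "carry_out", "kwargs": {
  "rows": [
    [2,0,0,0,-1],
    [4,0,0,0,-1],
    [6,0,0,0,-1],
    [7,0,0,0,-1],
    [7,0,0,0,-1]
  ]
}}

```text
time_s: 11.12
tool_pos: [0.4867, -0.1875, 0.0798]
tcp_rot: [0.086, -3.14, 0.001]
contact_force: [0.9, -2.8, 1.5]
gripper_width: 0.656
finger_force: 20.0
```

```bash
python3 go.py -.059 -.137 .08 c
```

```text
t 11.1167 shift [-1.3  1.2 -0.2] turn -0.0 tcp chest [-0.0603 -0.1382] z 0.0798 tilt [ 0. -0. -1.]
```

Not yet at the wall; creep further.

Call:
{"fn": "carry_out", "kwargs": {
  "rows": [
    [1,0,0,0,-1],
    [2,0,0,0,-1],
    [3,0,0,0,-1],
    [3,0,0,0,-1]
  ]
}}

```text
time_s: 11.45
tool_pos: [0.4834, -0.1868, 0.0795]
tcp_rot: [0.087, -3.139, -0.002]
contact_force: [1.2, 0.0, -0.3]
gripper_width: 0.654
finger_force: 20.0
```

Call:
{"fn": "carry_out", "kwargs": {
  "rows": [
    [1,0,0,0,-1],
    [2,0,0,0,-1],
    [3,0,0,0,-1],
    [3,0,0,0,-1]
  ]
}}

```text
time_s: 11.78
tool_pos: [0.4806, -0.1873, 0.0798]
tcp_rot: [0.087, -3.14, -0.001]
contact_force: [1.4, 0.7, -1.8]
gripper_width: 0.653
finger_force: 20.0
```

```bash
python3 go.py -.059 -.137 .08 c
```

```text
t 11.7833 shift [-7.3  0.6 -0.2] turn 0.0 tcp chest [-0.0663 -0.1376] z 0.0798 tilt [ 0.001  0.001 -1.   ]
```

Call:
{"fn": "carry_out", "kwargs": {
  "rows": [
    [1,0,0,0,-1],
    [2,0,0,0,-1],
    [3,0,0,0,-1],
    [3,0,0,0,-1]
  ]
}}

```text
time_s: 12.12
tool_pos: [0.4778, -0.1877, 0.08]
tcp_rot: [0.087, -3.14, -0.0]
contact_force: [0.1, 0.2, -1.2]
gripper_width: 0.65
finger_force: 20.0
```

```bash
python3 go.py -.059 -.137 .08 c
python3 - <<'E'
from h import *
s=read_state();print(s['contact_force'],s['tool_pos'])
W=camera('wrist');S=camera('scene')
a=cv2.resize(W[:,:,::-1],(400,300));b=cv2.resize(S[130:280,170:370,::-1],(400,300),interpolation=cv2.INTER_CUBIC)
cv2.imwrite('pics/c3.png',cv2.convertScaleAbs(np.hstack([a,b]),alpha=1.4,beta=15))
E
```

```text
t 12.1167 shift [-10.2   0.9  -0. ] turn 0.0 tcp chest [-0.0692 -0.1379] z 0.08 tilt [ 0.  0. -1.]
[ 0.09321286  0.17220512 -1.18355209] [ 0.4777561  -0.18772718  0.07998193]
```

View pics/c3.png

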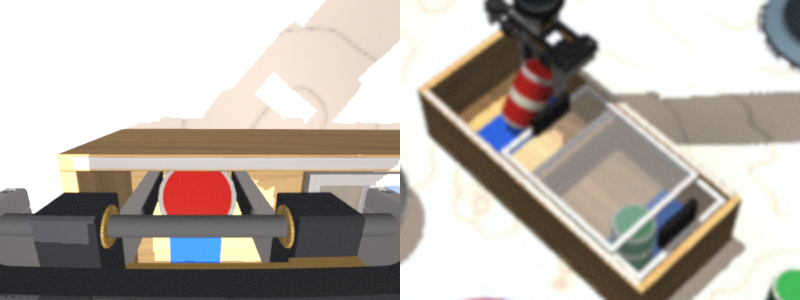

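The scene crop suggests the red tin leans toward the robot (base (510,112), top (540,68)). I'll compare it with the projection of an upright tin.

Run:
```python
from h import *
S=camera('scene');P=camera_params('wrist');W=camera('wrist')
d=lambda p:((p-[170,130])*2).round(0).tolist()
a=cv2.resize(S[140:220,190:260,::-1],(525,600),interpolation=cv2.INTER_CUBIC)
a=cv2.convertScaleAbs(a,alpha=1.3,beta=10)
for x,col in((-.059,(0,255,0)),(-.04,(255,255,0)),):
    pts=cylpts(wo(x,-.138),z0=.012,z1=.107);q=((proj('scene',pts)-[190,140])*7.5).astype(np.int32)
    for k in(0,1): cv2.polylines(a,[q[k::2]],True,col,1)
b=W[150:310,170:340,::-1].copy()
b=cv2.convertScaleAbs(cv2.resize(b,(270,254)),alpha=1.3)
f=270/170
for x,z,col in((-.069,.107,(0,255,0)),(-.059,.107,(255,255,0))):
    pts=cylpts(wo(x,-.138),z1=z)[1::2];q=((proj('wrist',pts,P)-[170,150])*f).astype(np.int32);cv2.polylines(b,[q],True,col,1)
o=np.zeros((600,795,3),np.uint8);o[:,:525]=a;o[:254,525:]=b
cv2.imwrite('pics/c4.png',o)
```

```text
Traceback (most recent call last):
cv2.error: OpenCV(4.12.0) /io/opencv/modules/imgproc/src/drawing.cpp:2458: error: (-215:Assertion failed) p.checkVector(2, CV_32S) >= 0 in function 'polylines'
```

Run:
```python
from h import *
S=camera('scene');P=camera_params('wrist');W=camera('wrist')
C=np.ascontiguousarray
a=cv2.resize(C(S[140:220,190:260,::-1]),(525,600),interpolation=cv2.INTER_CUBIC)
a=cv2.convertScaleAbs(a,alpha=1.3,beta=10)
for x,col in((-.059,(0,255,0)),(-.03,(255,255,0)),):
    pts=cylpts(wo(x,-.138),z0=.012,z1=.107);q=((proj('scene',pts)-[190,140])*7.5).astype(np.int32)
    for k in(0,1): cv2.polylines(a,[C(q[k::2])],True,col,1)
b=cv2.convertScaleAbs(cv2.resize(C(W[150:310,170:340,::-1]),(270,254)),alpha=1.3)
f=270/170
for x,z,col in((-.069,.107,(0,255,0)),(-.059,.107,(255,255,0))):
    pts=cylpts(wo(x,-.138),z1=z)[1::2];q=((proj('wrist',pts,P)-[170,150])*f).astype(np.int32);cv2.polylines(b,[C(q)],True,col,1)
o=np.zeros((600,795,3),np.uint8);o[:,:525]=a;o[:254,525:]=b
cv2.imwrite('pics/c4.png',o)
```

```text
(no output)
```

View pics/c4.png

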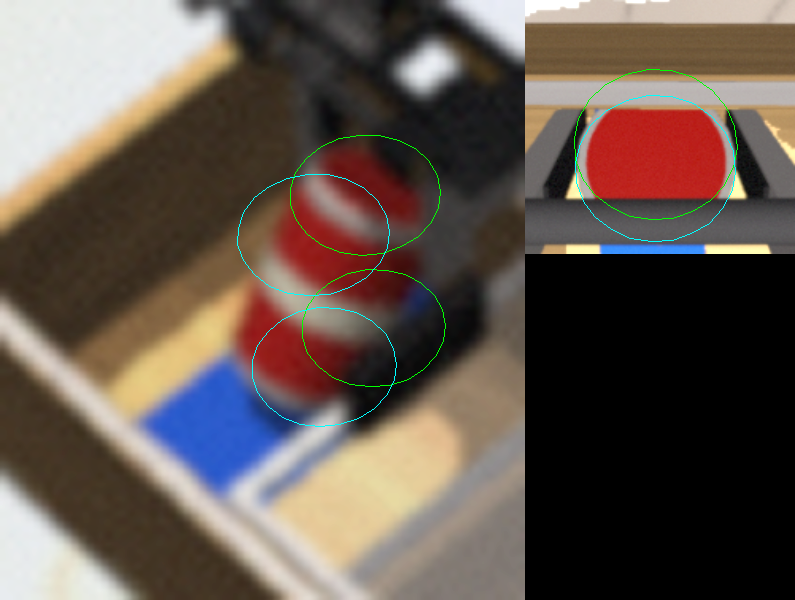

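The tin has tilted about 24° (base lagging near x = −22 mm, top near −62 mm) because the grip is high. I'll bring the top back over the base, release, and then push it low from behind with shut fingers.

Call:
{"fn": "carry_out", "kwargs": {
  "rows": [
    [-8,0,0,0,-1],
    [-16,0,0,0,-1],
    [-24,0,0,0,-1],
    [-32,0,0,0,-1],
    [-40,0,0,0,-1],
    [-45,0,0,0,-1],
    [-45,0,0,0,-1]
  ],
  "squeeze": 8
}}

```text
time_s: 13.0
tool_pos: [0.5234, -0.1849, 0.0793]
tcp_rot: [0.088, -3.14, -0.001]
contact_force: [0.3, 0.2, -0.5]
gripper_width: 0.659
finger_force: 8.0
```

Run:
```python
from h import *
S=camera('scene');print(read_state()['contact_force'],read_state()['gripper_width'],ch(read_state()['tool_pos']))
C=np.ascontiguousarray
a=cv2.resize(C(S[140:220,190:260,::-1]),(525,600),interpolation=cv2.INTER_CUBIC)
a=cv2.convertScaleAbs(a,alpha=1.3,beta=10)
for x,col in((-.024,(255,255,0)),):
    q=((proj('scene',cylpts(wo(x,-.138),z0=.012,z1=.107))-[190,140])*7.5).astype(np.int32)
    for k in(0,1): cv2.polylines(a,[C(q[k::2])],True,col,1)
cv2.imwrite('pics/c5.png',a)
```

```text
[ 1.27183977 -0.50799163 -1.56744645] 0.652594143381158 [-0.02378763 -0.13762818]
```

View pics/c5.png

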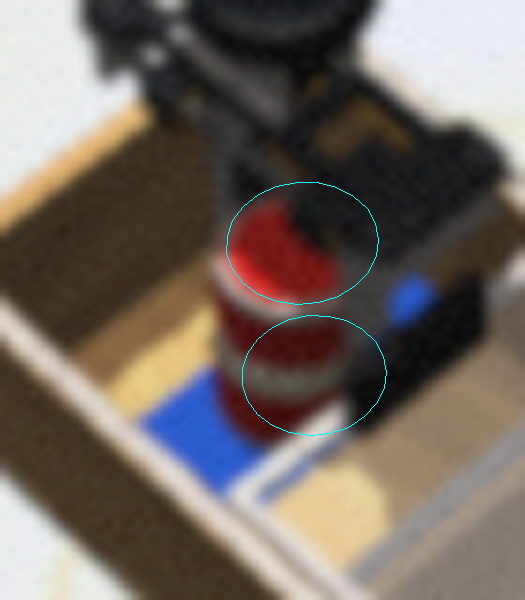

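The tin is upright again at about x = −16 mm. Open, rise, then turn.

Call:
{"fn": "carry_out", "kwargs": {
  "rows": [
    [0,0,0,0,0.9],
    [0,0,0,0,0.9],
    [0,0,0,0,0.9],
    [0,0,0,0,0.9],
    [0,0,-40,0,0.9],
    [0,0,-80,0,0.9],
    [0,0,-120,0,0.9],
    [0,0,-125,0,0.9]
  ]
}}

```text
time_s: 13.72
tool_pos: [0.5265, -0.1875, 0.2138]
tcp_rot: [-0.086, 3.129, -0.012]
contact_force: [1.0, -0.1, 0.1]
gripper_width: 0.949
finger_force: 0.0
```

```bash
python3 - <<'E'
from h import *
P=camera_params('wrist');im=camera('wrist');
red=lambda s:(s[...,0]>1.8*s[...,1])&(s[...,0]>90)
for d in outline_of('wrist','old_tin')[:3]:
    b=d['box'];print(np.round(b),d['confidence'])
m=red(im.astype(int)).astype(np.uint8);n,l,st,ce=cv2.connectedComponentsWithStats(m)
for k in np.argsort(-st[1:,4])[:4]+1: print(st[k],ce[k],ch(atz('wrist',ce[k],.107,P)))
for x in (-.024,-.016): print(proj('wrist',[*wo(x,-.138),.107],P), proj('wrist',cylpts(wo(x,-.138),z1=.107)[1::2],P).min(0),proj('wrist',cylpts(wo(x,-.138),z1=.107)[1::2],P).max(0))
print(read_state()['q'])
E
python3 go.py .05 -.138 .2 c
```

```text
[  0.  54.  42. 115.] 0.67
[228. 165. 281. 225.] 0.58
[ 232  179   48   46 1759] [255.33882888 201.50369528] [-0.00814504 -0.13777297]
[234 179   5   5   6] [235.66666667 181.16666667] [-0.03083885 -0.15899515]
[264 175   5   2   5] [266.  175.4] [-0.03720323 -0.12649226]
[248 174   3   1   3] [249. 174.] [-0.03868004 -0.14464512]
[[255.18138675 187.40866357]] [226.65260049 158.81663846] [283.89693785 214.56665551]
[[255.15612007 194.56834409]] [226.82243649 166.36288905] [283.67503612 221.35386077]
[-5.44938483e-01  2.04563927e-02  1.80088274e+00 -5.84999034e-07
  1.31440030e+00 -2.17087129e+00]
t 13.8167 shift [-72.6   0.9   8.4] turn 0.0 tcp chest [-0.0227 -0.1389] z 0.208 tilt [-0.005 -0.003 -1.   ]
```

Call:
{"fn": "carry_out", "kwargs": {
  "rows": [
    [-20,0,0,0.12,-1],
    [-40,1,0,0.24,-1],
    [-60,1,0,0.36,-1],
    [-75,1,0,0.48,-1],
    [-75,1,0,0.6,-1],
    [-75,1,0,0.72,-1],
    [-75,1,0,0.84,-1],
    [-75,1,0,0.96,-1]
  ]
}}

```text
time_s: 14.48
tool_pos: [0.5965, -0.1795, 0.2018]
tcp_rot: [-1.379, -2.817, -0.0]
contact_force: [-0.1, 0.9, 0.8]
gripper_width: 0.422
finger_force: 0.0
```

Call:
{"fn": "carry_out", "kwargs": {
  "rows": [
    [0,0,0,0.12,-1],
    [0,0,0,0.24,-1],
    [0,0,0,0.36,-1],
    [0,0,0,0.48,-1],
    [0,0,0,0.61,-1],
    [0,0,0,0.61,-1],
    [0,0,0,0.61,-1]
  ]
}}

```text
time_s: 15.07
tool_pos: [0.5968, -0.1797, 0.2028]
tcp_rot: [-2.153, -2.283, 0.002]
contact_force: [0.0, 0.1, -1.1]
gripper_width: 0.003
finger_force: 0.0
```

```bash
python3 - <<'E'
from h import *
P=camera_params('wrist');im=camera('wrist');print(read_state()['gripper_width'])
for d in outline_of('wrist','old_tin')[:2]: print(np.round(d['box']),d['confidence'])
red=lambda s:(s[...,0]>1.8*s[...,1])&(s[...,0]>90)
m=red(im.astype(int)).astype(np.uint8);n,l,st,ce=cv2.connectedComponentsWithStats(m)
for k in np.argsort(-st[1:,4])[:2]+1: print(st[k],ce[k],ch(atz('wrist',ce[k],.107,P)))
for c,b in(('top',(265,150,300,195)),('scene',(200,150,250,200))):
    a,st=blob(camera(c),b,red);print(c,a,st,ch(atz(c,a,.1)))
E
python3 go.py .052 -.138 .04 c
```

```text
0.00818917936997324
[ 173  171   50   49 1927] [197.24805397 195.08458744] [-0.00655488 -0.13673401]
[475   0  37  15 353] [497.59206799   5.19830028] [0.27775905 0.04607398]
t 15.2167 shift [ -1.3   1.5 164.1] turn -1.568 tcp chest [ 0.0507 -0.1368] z 0.2041 tilt [ 0.001 -0.001 -1.   ]Traceback (most recent call last):
  File "<stdin>", line 8, in <module>
  File "h.py", line 56, in blob
    n,l,st,ce=cv2.connectedComponentsWithStats(m);k=1+np.argmax(st[1:,4]);return ce[k]+[x0,y0],st[k]
                                                      ~~~~~~~~~^^^^^^^^^^
    return _wrapfunc(a, 'argmax', axis=axis, out=out, **kwds)
    return bound(*args, **kwds)
ValueError: attempt to get argmax of an empty sequence
```

Call:
{"fn": "carry_out", "kwargs": {
  "rows": [
    [0,1.5,40,0,-1],
    [0,1.5,80,0,-1],
    [0,1.5,120,0,-1],
    [0,1.5,150,0,-1],
    [0,1.5,164,0,-1],
    [0,1.5,164,0,-1],
    [0,1.5,164,0,-1]
  ]
}}

```text
time_s: 15.8
tool_pos: [0.5997, -0.1803, 0.0416]
tcp_rot: [2.158, 2.283, 0.0]
contact_force: [-0.8, 0.9, 0.2]
gripper_width: 0.005
finger_force: 0.0
```

```bash
python3 go.py -.015 -.137 .04 c
```

```text
t 15.8 shift [  0.3 -67.9   1.6] turn -1.569 tcp chest [ 0.0529 -0.1372] z 0.0416 tilt [-0.  0. -1.]
```

Call:
{"fn": "carry_out", "kwargs": {
  "rows": [
    [0,-12,0,0,-1],
    [0,-20,0,0,-1],
    [0,-28,0,0,-1],
    [0,-36,0,0,-1],
    [0,-44,0,0,-1],
    [0,-52,0,0,-1],
    [0,-60,0,0,-1],
    [0,-60,0,0,-1]
  ]
}}

```text
time_s: 16.47
tool_pos: [0.5376, -0.1833, 0.0408]
tcp_rot: [-2.158, -2.281, 0.001]
contact_force: [0.4, -1.5, 0.2]
gripper_width: 0.005
finger_force: 0.5
```

Call:
{"fn": "carry_out", "kwargs": {
  "rows": [
    [0,-3,0,0,-1],
    [0,-6,0,0,-1],
    [0,-8,0,0,-1],
    [0,-8,0,0,-1]
  ]
}}

```text
time_s: 16.8
tool_pos: [0.5309, -0.1837, 0.0408]
tcp_rot: [-2.158, -2.282, 0.001]
contact_force: [1.4, 0.6, -0.2]
gripper_width: 0.001
finger_force: 0.6
```

```bash
python3 go.py -.015 -.137 .04 c;python3 - <<'E'
from h import *
P=camera_params('wrist');im=camera('wrist')
red=lambda s:(s[...,0]>1.8*s[...,1])&(s[...,0]>90)
m=red(im.astype(int)).astype(np.uint8);n,l,st,ce=cv2.connectedComponentsWithStats(m)
for k in np.argsort(-st[1:,4])[:2]+1: print(st[k],ce[k],ch(atz('wrist',ce[k],.107,P)))
E
```

```text
t 16.8 shift [-0.1  0.9  0.8] turn -1.57 tcp chest [-0.0159 -0.1369] z 0.0408 tilt [ 0.    -0.001 -1.   ]
[ 103  226   98   49 3131] [145.04152028 250.56052379] [-0.06321345 -0.12188395]
[115 303  49  24 763] [142.99737877 312.86500655] [-0.0675898  -0.15482073]
```

Call:
{"fn": "carry_out", "kwargs": {
  "rows": [
    [0,-2,0,0,-1],
    [0,-4,0,0,-1],
    [0,-6,0,0,-1],
    [0,-6,0,0,-1]
  ]
}}

```text
time_s: 17.18
tool_pos: [0.5306, -0.1848, 0.0421]
tcp_rot: [2.152, 2.272, 0.012]
contact_force: [19.4, 1.4, -10.7]
gripper_width: 0.003
finger_force: 10.0
```

```bash
python3 go.py -.015 -.137 .04 c
```

```text
t 17.1833 shift [0.9 1.3 2.1] turn 1.57 tcp chest [-0.0163 -0.1379] z 0.0421 tilt [-0.003  0.014 -1.   ]
```

The tin is against the front wall (19 N, tool where expected). Backing off and rising.

Call:
{"fn": "carry_out", "kwargs": {
  "rows": [
    [0,10,0,0,-1],
    [0,25,0,0,-1],
    [0,30,0,0,-1],
    [0,30,-40,0,-1],
    [0,30,-80,0,-1],
    [0,30,-120,0,-1],
    [0,30,-160,0,-1],
    [0,30,-190,0,-1]
  ]
}}

```text
time_s: 17.85
tool_pos: [0.5554, -0.1828, 0.2344]
tcp_rot: [2.157, 2.282, -0.0]
contact_force: [0.5, -0.6, 0.1]
gripper_width: 0.006
finger_force: 0.0
```

```bash
python3 - <<'E'
from h import *
P=camera_params('wrist');im=camera('wrist')
red=lambda s:(s[...,0]>1.8*s[...,1])&(s[...,0]>90)
m=red(im.astype(int)).astype(np.uint8);n,l,st,ce=cv2.connectedComponentsWithStats(m)
for k in np.argsort(-st[1:,4])[:2]+1: print(st[k],ce[k],ch(atz('wrist',ce[k],.107,P)))
E
python3 go.py .6185 .339 .23 w
```

```text
[ 172  166   45   45 1573] [194.17164654 187.72409409] [-0.05730519 -0.13683534]
[473   0  39  24 589] [497.02207131   8.60271647] [0.26383368 0.05438094]
t 17.9 shift [519.1  89.6   8.3] turn -1.569 tcp chest [ 0.0113 -0.1388] z 0.2409 tilt [-0.007  0.01  -1.   ]
```

Call:
{"fn": "carry_out", "kwargs": {
  "rows": [
    [519,90,8,-1.57,0.9],
    [519,90,8,-1.57,0.9],
    [519,90,8,-1.57,0.9],
    [519,90,8,-1.57,0.9],
    [519,90,8,-1.57,0.9],
    [519,90,8,-1.57,0.9],
    [519,90,8,-1.57,0.9],
    [519,90,8,-1.57,0.9]
  ]
}}

```text
time_s: 18.57
tool_pos: [0.5929, 0.1503, 0.2251]
tcp_rot: [-0.79, -3.039, 0.002]
contact_force: [0.5, -0.0, -0.5]
gripper_width: 0.538
finger_force: 0.0
```

```bash
python3 go.py .6185 .339 .2 w
```

```text
t 18.5667 shift [ 69.5 177.3  24.9] turn -0.563 tcp chest [0.0644 0.1933] z 0.2251 tilt [ 0.001 -0.002 -1.   ]
```

Call:
{"fn": "carry_out", "kwargs": {
  "rows": [
    [70,177,25,-0.563,0.9],
    [70,177,25,-0.563,0.9],
    [70,177,25,-0.563,0.9],
    [70,177,25,-0.563,0.9],
    [70,177,25,-0.563,0.9],
    [70,177,25,-0.563,0.9],
    [70,177,25,-0.563,0.9],
    [70,177,25,-0.563,0.9]
  ]
}}

```text
time_s: 19.23
tool_pos: [0.6198, 0.336, 0.2003]
tcp_rot: [0.074, -3.139, 0.002]
contact_force: [0.3, -0.4, -0.2]
gripper_width: 0.949
finger_force: 0.0
```

```bash
python3 - <<'E'
from h import *
P=camera_params('wrist');im=camera('wrist')
red=lambda s:(s[...,0]>1.8*s[...,1])&(s[...,0]>90)
m=red(im.astype(int)).astype(np.uint8);n,l,st,ce=cv2.connectedComponentsWithStats(m)
for k in np.argsort(-st[1:,4])[:2]+1: print(st[k],ce[k],atz('wrist',ce[k],.095,P))
E
python3 go.py .6185 .339 .068 w
```

```text
[ 230  167   50   48 1843] [254.44655453 190.91644059] [0.61838303 0.33825415 0.095     ]
[145 308  28  36 533] [157.07317073 327.60787992] [0.79955008 0.22537054 0.095     ]
t 19.2833 shift [  1.2   3.5 132.8] turn -0.009 tcp chest [0.1016 0.3768] z 0.2008 tilt [ 0.001 -0.001 -1.   ]
```

Call:
{"fn": "carry_out", "kwargs": {
  "rows": [
    [1,3,40,-0.009,0.9],
    [1,3,80,-0.009,0.9],
    [1,3,115,-0.009,0.9],
    [1,3,133,-0.009,0.9],
    [1,3,133,-0.009,0.9],
    [1,3,133,-0.009,-1],
    [1,3,133,-0.009,-1],
    [1,3,133,-0.009,-1]
  ],
  "squeeze": 25
}}

```text
time_s: 19.95
tool_pos: [0.6209, 0.3401, 0.0713]
tcp_rot: [-0.089, 3.136, 0.002]
contact_force: [-0.3, 0.2, -0.1]
gripper_width: 0.773
finger_force: 0.0
```

Call:
{"fn": "carry_out", "kwargs": {
  "rows": [
    [0,0,0,0,-1],
    [0,0,0,0,-1],
    [0,0,0,0,-1],
    [0,0,0,0,-1]
  ]
}}

```text
time_s: 20.28
tool_pos: [0.6205, 0.3398, 0.0704]
tcp_rot: [-0.09, 3.137, -0.0]
contact_force: [-0.3, -3.2, 5.9]
gripper_width: 0.657
finger_force: 25.0
```

```bash
python3 go.py .008 -.138 .235 c; python3 go.py .008 -.138 .08 c
```

```text
t 20.2833 shift [  94.9 -518.8 -164.7] turn 0.002 tcp chest [0.1023 0.381 ] z 0.0704 tilt [-0.003 -0.    -1.   ]
t 20.2833 shift [  95.4 -518.8   -9.7] turn 0.002 tcp chest [0.1023 0.381 ] z 0.0704 tilt [-0.003 -0.    -1.   ]
```

Call:
{"fn": "carry_out", "kwargs": {
  "rows": [
    [0,0,-10,0,-1],
    [0,0,-35,0,-1],
    [0,0,-65,0,-1],
    [0,0,-95,0,-1],
    [0,0,-125,0,-1],
    [0,0,-155,0,-1],
    [0,0,-185,0,-1],
    [0,0,-200,0,-1]
  ]
}}

```text
time_s: 20.95
tool_pos: [0.6195, 0.3407, 0.2721]
tcp_rot: [-0.09, 3.136, 0.003]
contact_force: [0.1, -0.1, -4.0]
gripper_width: 0.659
finger_force: 25.0
```

```bash
python3 go.py .012 -.138 .27 c; python3 -c "
from h import *
s=read_state();print(s['gripper_width'],s['finger_force'],s['contact_force'])"
```

```text
t 20.95 shift [  90.7 -519.7    0.8] turn 0.003 tcp chest [0.1013 0.3819] z 0.2721 tilt [-0.004  0.002 -1.   ]
0.6592175876645104 24.95723605155945 [ 0.08610448 -0.14383523 -3.96305983]
```

Call:
{"fn": "carry_out", "kwargs": {
  "rows": [
    [3,-15,0,0,-1],
    [8,-45,0,0,-1],
    [14,-80,0,0,-1],
    [20,-115,0,0,-1],
    [26,-150,0,0,-1],
    [32,-185,0,0,-1],
    [38,-220,0,0,-1],
    [44,-255,0,0,-1]
  ]
}}

```text
time_s: 21.62
tool_pos: [0.5882, 0.0817, 0.2665]
tcp_rot: [0.09, -3.138, -0.001]
contact_force: [1.4, -0.6, -4.2]
gripper_width: 0.656
finger_force: 25.0
```

Call:
{"fn": "carry_out", "kwargs": {
  "rows": [
    [6,-35,0,0,-1],
    [12,-70,0,0,-1],
    [18,-105,0,0,-1],
    [24,-140,0,0,-1],
    [30,-175,0,0,-1],
    [36,-210,0,0,-1],
    [42,-240,0,0,-1],
    [46,-255,0,0,-1]
  ]
}}

```text
time_s: 22.28
tool_pos: [0.5569, -0.1771, 0.2665]
tcp_rot: [0.085, -3.138, -0.001]
contact_force: [0.0, 0.1, -4.0]
gripper_width: 0.658
finger_force: 25.0
```

Call:
{"fn": "carry_out", "kwargs": {
  "rows": [
    [0,-5,0,0,-1],
    [0,-8,0,0,-1],
    [0,-8,0,0,-1],
    [0,-8,0,0,-1],
    [0,-8,0,0,-1]
  ]
}}

```text
time_s: 22.7
tool_pos: [0.5589, -0.1809, 0.2679]
tcp_rot: [0.093, -3.14, -0.001]
contact_force: [-0.6, 0.3, -4.8]
gripper_width: 0.654
finger_force: 25.0
```

```bash
python3 - <<'E'
from h import *
P=camera_params('wrist');im=camera('wrist');cv2.imwrite('pics/w6.png',cv2.convertScaleAbs(im[:,:,::-1],alpha=1.3))
s=read_state();t=s['tool_pos'];z=t[2]+.027
red=lambda s:(s[...,0]>1.8*s[...,1])&(s[...,0]>90)
m=red(im.astype(int)).astype(np.uint8);n,l,st,ce=cv2.connectedComponentsWithStats(m)
for k in np.argsort(-st[1:,4])[:3]+1: print(st[k],ce[k],'at lid z',ch(atz('wrist',ce[k],z,P))-ch(t),'at old z',ch(atz('wrist',ce[k],.107,P)))
E
python3 go.py .012 -.138 .1 c
```

```text
[ 209  197   87   79 5449] [252.22426133 236.94164067] at lid z [-4.24172519e-03  5.89824642e-05] at old z [ 0.08797379 -0.13521942]
[ 230  104   43   44 1489] [250.64674278 125.42310275] at lid z [-0.06903977 -0.00108121] at old z [-0.05787956 -0.13778586]
[218 187  74  20 124] [255.79032258 192.58064516] at lid z [-0.03159868  0.00198557] at old z [ 0.02639626 -0.13088289]
t 22.75 shift [  0.2  -2.3 167.9] turn 0.004 tcp chest [ 0.0122 -0.1357] z 0.2679 tilt [ 0.  0. -1.]
```

View pics/w6.png

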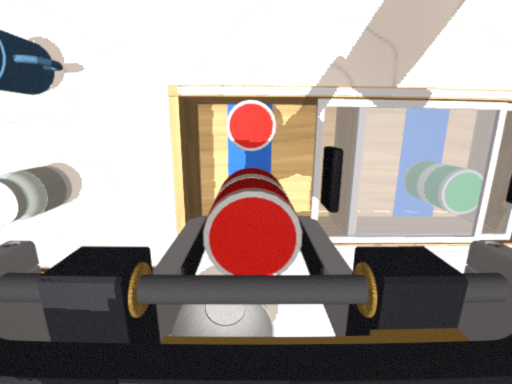

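The old tin stands at the front wall (251,125), the new tin is held at (252,235) lined up with the strip, and the door handle at (332,180) is clear. Lowering.

Call:
{"fn": "carry_out", "kwargs": {
  "rows": [
    [1,-2,25,0,-1],
    [2,-2,55,0,-1],
    [2,-2,85,0,-1],
    [2,-2,110,0,-1],
    [2,-2,135,0,-1],
    [2,-2,155,0,-1],
    [2,-2,168,0,-1],
    [2,-2,168,0,-1]
  ]
}}

```text
time_s: 23.42
tool_pos: [0.5549, -0.1827, 0.0967]
tcp_rot: [0.091, -3.135, -0.005]
contact_force: [-0.8, 1.4, -4.2]
gripper_width: 0.656
finger_force: 25.0
```

```bash
python3 go.py .010 -.138 .083 c;  python3 -c "
from h import *
s=read_state();print(s['gripper_width'],s['finger_force'],s['contact_force'])"
```

```text
t 23.4167 shift [-2.  -0.9 13.7] turn 0.003 tcp chest [ 0.0081 -0.1371] z 0.0967 tilt [ 0.005  0.003 -1.   ]
0.6560332306810638 24.955593645572662 [-0.76166473  1.3829284  -4.22377218]
```

Call:
{"fn": "carry_out", "kwargs": {
  "rows": [
    [-1,0,2,0,-1],
    [-1,0,4,0,-1],
    [-1,0,6,0,-1],
    [-1,0,8,0,-1],
    [-1,0,9,0,-1],
    [-1,0,10,0,-1],
    [-1,0,11,0,-1],
    [-1,0,11,0,-1]
  ]
}}

```text
time_s: 24.08
tool_pos: [0.5577, -0.1843, 0.0889]
tcp_rot: [0.09, -3.14, -0.0]
contact_force: [-0.5, 0.1, -4.8]
gripper_width: 0.651
finger_force: 25.0
```

Call:
{"fn": "carry_out", "kwargs": {
  "rows": [
    [0,0,1,0,-1],
    [0,0,1,0,-1]
  ]
}}

```text
time_s: 24.25
tool_pos: [0.5577, -0.1843, 0.0879]
tcp_rot: [0.09, -3.14, -0.0]
contact_force: [-0.9, -0.7, -5.8]
gripper_width: 0.654
finger_force: 25.0
```

```bash
python3 go.py .010 -.138 .083 c
```

```text
t 24.25 shift [0.8 0.9 4.9] turn 0.002 tcp chest [ 0.0108 -0.1389] z 0.0879 tilt [ 0.  0. -1.]
```

Expect contact near z = 0.082.

Call:
{"fn": "carry_out", "kwargs": {
  "rows": [
    [1,0,1,0,-1],
    [1,0,2,0,-1],
    [1,0,3,0,-1],
    [1,0,4,0,-1],
    [1,0,4,0,-1]
  ]
}}

```text
time_s: 24.67
tool_pos: [0.5566, -0.1843, 0.0837]
tcp_rot: [0.09, -3.14, -0.0]
contact_force: [0.4, -0.4, -4.7]
gripper_width: 0.653
finger_force: 25.0
```

Call:
{"fn": "carry_out", "kwargs": {
  "rows": [
    [0,0,1,0,-1],
    [0,0,1,0,-1]
  ]
}}

```text
time_s: 24.83
tool_pos: [0.5567, -0.1844, 0.0829]
tcp_rot: [0.09, -3.14, -0.0]
contact_force: [0.5, 0.1, -4.1]
gripper_width: 0.657
finger_force: 25.0
```

Call:
{"fn": "carry_out", "kwargs": {
  "rows": [
    [0,0,1,0,-1],
    [0,0,1,0,-1]
  ]
}}

```text
time_s: 25.0
tool_pos: [0.5571, -0.1845, 0.0824]
tcp_rot: [-0.09, 3.14, -0.0]
contact_force: [0.3, 0.2, -1.6]
gripper_width: 0.655
finger_force: 25.0
```

Contact is starting (weight 4 → 1.6 N).

Call:
{"fn": "carry_out", "kwargs": {
  "rows": [
    [0,0,1,0,-1],
    [0,0,1,0,-1]
  ]
}}

```text
time_s: 25.17
tool_pos: [0.5573, -0.1846, 0.0824]
tcp_rot: [-0.09, 3.14, -0.0]
contact_force: [-2.6, 1.0, 5.2]
gripper_width: 0.655
finger_force: 25.0
```

Standing on the floor. Releasing and rising.

Call:
{"fn": "carry_out", "kwargs": {
  "rows": [
    [0,0,0,0,0.3],
    [0,0,0,0,0.6],
    [0,0,0,0,0.9],
    [0,0,0,0,0.9],
    [0,0,0,0,0.9],
    [0,0,-15,0,0.9],
    [0,0,-45,0,0.9],
    [0,0,-80,0,0.9]
  ]
}}

```text
time_s: 25.83
tool_pos: [0.5552, -0.1836, 0.1594]
tcp_rot: [0.09, -3.136, -0.004]
contact_force: [-0.2, -0.7, -0.9]
gripper_width: 0.948
finger_force: 0.0
```

Call:
{"fn": "carry_out", "kwargs": {
  "rows": [
    [0,0,-35,0,0.9],
    [0,0,-70,0,0.9],
    [0,0,-90,0,0.9],
    [35,30,-90,0,0.9],
    [70,60,-90,0,0.9],
    [105,90,-90,0,0.9],
    [105,90,-90,0,0.9],
    [105,90,-90,0,0.9]
  ]
}}

```text
time_s: 26.5
tool_pos: [0.4452, -0.0989, 0.2509]
tcp_rot: [-0.092, 3.14, -0.0]
contact_force: [-0.3, -0.4, -0.5]
gripper_width: 0.953
finger_force: 0.0
```

Run:
```python
from h import *
P=camera_params('wrist');im=camera('wrist');T=camera('top');S=camera('scene')
red=lambda s:(s[...,0]>1.8*s[...,1])&(s[...,0]>90)
for c,I,Q in(('wrist',im,P),('top',T,None),('scene',S,None)):
    m=red(I.astype(int)).astype(np.uint8);n,l,st,ce=cv2.connectedComponentsWithStats(m)
    for k in np.argsort(-st[1:,4])[:5]+1: print(c,st[k],ce[k].round(1),ch(atz(c,ce[k],.107,Q)).round(4))
a=cv2.resize(np.ascontiguousarray(T[120:225,145:325,::-1]),(480,280),interpolation=cv2.INTER_CUBIC)
b=cv2.resize(np.ascontiguousarray(S[130:270,170:345,::-1]),(350,280),interpolation=cv2.INTER_CUBIC)
w=cv2.resize(np.ascontiguousarray(im[:,:,::-1]),(400,300))
o=np.zeros((585,800,3),np.uint8);o[:280,:480]=a;o[:280,480:]=b[:,:320];o[285:,:400]=w
cv2.imwrite('pics/fin.png',cv2.convertScaleAbs(o,alpha=1.3))
print(read_state()['tool_pos'])
```

```text
wrist [160 194  42  39 983] [181.4 210.1] [-0.0636 -0.136 ]
wrist [170 245  33  30 645] [187.8 262.4] [ 0.0084 -0.132 ]
wrist [198 196   3   2   4] [199.  196.5] [-0.0813 -0.1132]
wrist [190 240   3   1   3] [191. 240.] [-0.0234 -0.1261]
wrist [206 208   1   2   2] [206.  208.5] [-0.0659 -0.1051]
top [143  34  74  73 607] [183.2  73.6] [0.3006 0.1472]
top [274 160  18  18 253] [282.6 168.4] [ 0.0069 -0.1385]
top [276 182  13   4  28] [281.8 183.8] [-0.0387 -0.1346]
top [428  68   5  14  21] [431.   74.3] [ 0.2764 -0.5956]
top [422  41   8   5  17] [426.5  42.3] [ 0.375  -0.5879]
scene [167 280  87  83 671] [211.2 332. ] [0.3457 0.1926]
scene [214 170  17  15 201] [221.9 177.7] [ 0.0076 -0.1411]
scene [231 159  17  14 195] [238.7 165.7] [-0.0596 -0.1385]
scene [188 286   2   2   2] [188.5 286.5] [0.3072 0.0592]
scene [ 97 232   1   1   1] [ 97. 232.] [ 0.3891 -0.2504]
[ 0.44755569 -0.10113723  0.25140129]
```

View pics/fin.png

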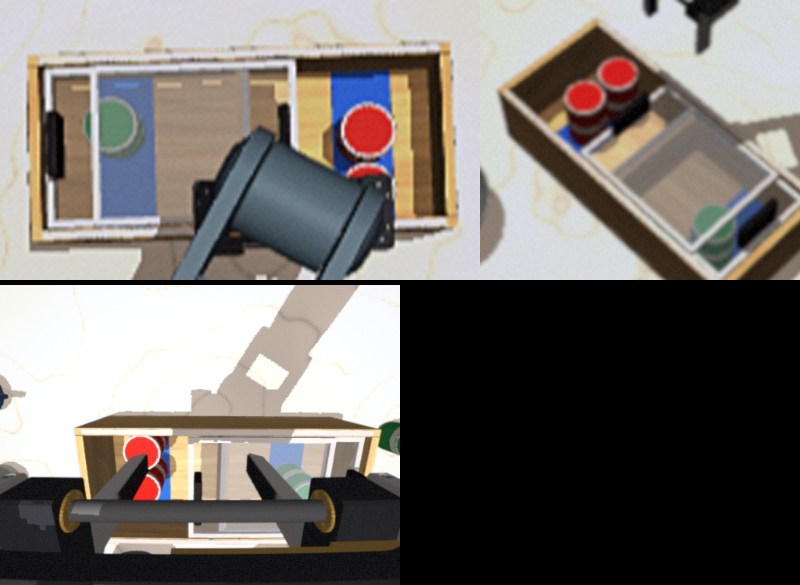

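The final pictures show both red tins upright on the strip (front ≈ −60 mm, new ≈ +8 mm), the door tucked to its stop, and the arm clear. Handing in.

```bash
python3 -c "
from workcell import *
print(job_done())"
```

```text
the job is handed in; nothing more can be done
None
```

I opened the right door to its stop and left it open, pushed the older red tin up against the front wall, and stood the new red tin about 5 mm behind it on the same strip; in my first pull the old tin tipped about 24°, so I stood it upright again and pushed it low from behind.

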